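# Clear the damp chest and hold its lid open

## Task

Two closed cartons lie on the lid of the damp chest: set them one after the other, without dropping them, squarely on the third carton that stands on the table, making a straight column of three with edges flush. Then raise the chest's lid (it has a knob) to 45 degrees open and finish still holding it there, since it would fall shut by itself and somebody is reaching in; do not let it drop, leave the carton at the foot of the column where it is, and leave the cup, bottle and plaster mould alone.

Things in the scene. Friction and masses are not known exactly. Their poses are not given: they have to be found in the camera images.
- carton_a_center (a point): centre (half-way up) of a closed brown cardboard carton, 90 mm along its x axis, 56 mm along y, 44 mm tall, about 0.15 to 0.31 kg; it lies flat on the chest's lid, on one side of the knob's line; z axis up
- carton_b_center (a point): centre (half-way up) of a second carton, equal in size and look, flat on the lid on the other side; same axes. The two may go on the column in either order
- carton_base_center (a point): centre (half-way up) of the third carton, equal in size and look, loose, flat on the table beside the chest: the foot of the column; same axes
- chest: fixed grey plastic chest, 220 mm along its x axis (away from the robot), 300 mm along y, walls 110 mm tall, with leather-hard cups inside; origin at the centre of its underside on the table, z up. It may stand to the robot's left or right, turned up to 0.3 rad, with the carton column on the other side
- lid: white-laminated board lid 220 x 300 x 10 mm, 0.45 kg, its top 120 mm above the table when shut; hinged along the chest's edge nearest the robot, no spring: it falls shut from any angle. Origin mid-hinge on its underside: x from hinge to far edge (which swings up and towards the robot), y along the hinge, z out of its top. Opening angle = tilt of z: 0 shut, 0.785 = 45 degrees, stop at 1.4 rad
- lid_knob (a point): centre (half-way up) of the dark wooden knob on the lid's top: a post 25 mm across and 44 mm tall with a slightly wider head (31 mm across, the top 8 mm); it stands 190 mm from the hinge line, in the middle of the lid's width, 22 mm above the lid's top; axes as the lid's
- lid_hinge (a point): middle of the hinge line, the axis about which the lid turns (along this point's y axis), 110 mm above the table
- cup: bystander: grey cup, 72 mm across and 85 mm tall, beyond the chest and column; origin under its foot
- bottle: bystander: glaze bottle, 52 mm across, 120 mm tall, at one side of the work; origin under its foot
- mould: bystander: round white plaster mould, 120 mm across, 50 mm tall, at the other side; origin under its foot
Things that resemble listed ones, but are neither listed nor needed, are in the scene too. Leave any blue look-alike of the part that bears carton_b_center alone.

How it is judged:
By the outcome, as a careful person would: the job done as asked, in the order asked, and still so for the second after the job is handed in, while the arm keeps its last pose, push and grip.
It also fails if it takes over 72 s, if anything falls off the work surface, if the arm or the gripper's body presses on something with over 40 N, if the wrist force passes 120 N, or if a joint passes its speed limit or range.

## Robot

A 6-joint arm with a two-finger parallel gripper is mounted at the origin on the work surface. World frame = base frame: x ahead of the robot, y to its left, z up, the work surface at z = 0. Lengths are in m, angles in degrees, forces in N, time in s.
With the tool pointing down it reaches from about 0.35 to 0.875 m from the base axis. Payload 4.2 kg.
Tool frame: the origin (TCP) lies midway between the tips of the shut fingers; the grasp point (between the pads) lies 19 mm behind it; z points along the fingers, y is the line along which they close (so a half turn about z gives the same grasp; the last joint's range is limited). The gripper opens to 87 mm and grips with 3 to 60 N. Pads are 19 mm wide; open, the fingers measure 117 mm over their backs; the gripper's body (75 mm by 190 mm) begins 51 mm behind the grasp point.
Start: joints at [79.618, 22.042, 0.453, 0, -68.411, -14.817], TCP at [0.266, 0.566, 0.195] pointing down, gripper open.
Joint ranges: [-179.83, 179.83], [-69.29, 118.12], [-61.27, 80.66], [-181.25, 117.63], [-171.15, -9.14], [-177.46, 177.46]. Speed limits (degrees/s): [159.86, 159.86, 180, 180, 180, 180].

## Interface

Orientations are given as a 3x3 rotation matrix whose columns are the frame's x, y, z axes.
In Python, from station import sense, capture, finish_job, silhouettes, landmark_of gives the robot as it stands.
- The arm moves only by the tool step_arm, never from a script. Its arguments are lists of equal length, an entry for each row: "linear": the shift along the tool's x, y, z in mm, a list of three; "delta_rot": the turn, a rotation vector about the tool's x, y, z in rad, a list of three; "grip": the finger opening in mm, from 0 to 87. A call has 1 to 10 rows; each row shifts and turns the commanded pose from where the row before left it, along the tool's axes as they then stand; what a row does not reach is not made up. A row lasts 1/8 s, in which the tool goes at most 62.5 mm and 10.7 degrees, less where a joint would pass 70% of its speed; a pose out of reach is approached as far as the arm can. A call with a gripper value outside its range is refused whole. The fingers move at their own pace and stop on an object; the grip force is fixed at half the most. Time passes only in rows, so rows that do not move let the fingers close. It gives the time, the measured TCP pose, the force, the opening and the grip force at its end, in the units of the state.
- sense(): the state, without advancing time (a new reading comes with each control period).
- capture(name): name is "scene" or "top" or "wrist"; returns a dict with "img" (384x512x3 uint8, red, green, blue), "fx", "fy", "cx", "cy" (pixels), "world_to_cam" (4x4, takes a point from world to camera coordinates); the wrist camera has in their place "mount" (4x4, takes a point from camera to tool coordinates, whose origin is the TCP and whose axes are the flange's). Camera axes: x right, y up, looking along -z (the intrinsics and any distortion apply to the point x, -y, -z); pixel columns grow to the right and rows downward; lengths in m; the calibration is good to about 2 mm. A picture is of the moment at which its call begins: read the wrist's pose just before it. There is no depth.
- finish_job(): hands the job in; it is judged then, once.
Trained networks look in the newest picture that a camera, given by its name, has taken for a name from the list of things; names that differ only in an ending like _2 or _b are one class to them, and where a whole thing is asked for, a point or a joint stands for the part that bears it (a point fixed in the world has none). Each returns a list of dicts, best first, with "score" (0 to 1); they miss things now and then, are a little off and sometimes report something else, mostly with a low value. They report only what shows in the picture. A call takes as long as a camera call. They do not tell look-alikes from the thing itself.
- silhouettes(camera, label): "mask" (384x512 bool, what is visible of it) and "point" ([column, row] in pixels, amid what is visible of it).
- landmark_of(camera, label): "point" ([column, row] in pixels: a listed point, or the origin of a listed thing).
The state is a dict: "time_s": time; "joints": joint angles; "joint_velocities": joint speeds; "effort": joint torques, N m; "tcp_pos": TCP position; "ee_rot": TCP orientation; "wrist_force": force on the tool from outside, world axes, zero at the start; "moment": the same for the moment, N m; "gripper_width": opening from 0.0 (shut) to 1.0 (fully open); "gripper_force": force on a finger pad.
Only numpy, scipy, OpenCV 4.12 (cv2) and the standard library are available. Lean on these libraries where they do the work, as an engineer would, in place of code of your own. Each camera call takes 0.05 s, during which the arm holds its last target. There are 200 camera calls.

## Working session

There is one attempt and no reset: what is moved stays moved. The work goes in short steps, Python scripts to look and compute and a tool call to move; the robot and the scene stay as the last step left them, time stands still between calls to the robot, and variables do not carry over. Pictures are saved under pics/ and viewed, at most 11 in all, crops included, and the job is handed in when it is done.

Besides the shell and the picture viewer there is one more tool, called after "Emit:" by a JSON object that holds its "api" and its "payload". step_arm: Moves the arm, as the interface text tells. Its arguments: {"type":"object","properties":{"linear":{"type":"array"},"delta_rot":{"type":"array"},"grip":{"type":"array"}},"required":["linear","delta_rot","grip"]}

```bash
mkdir -p pics; ls
python3 - <<'E'
from station import *
import cv2,numpy as np
s=sense();print({k:np.round(v,3).tolist() for k,v in s.items()})
for c in ["scene","top"]:
    d=capture(c);cv2.imwrite(f"pics/{c}0.png",d["img"][:,:,::-1])
    print(c,d["fx"],d["fy"],d["cx"],d["cy"],[k for k in d],np.round(d["world_to_cam"],4).tolist())
    for l in ["carton_a_center","carton_base_center","lid_knob","lid_hinge","chest","lid","cup","bottle","mould"]:
        print(l,[(np.round(r["point"],1).tolist(),round(r["score"],2)) for r in landmark_of(c,l)])
E
```

```text
pics
{'time_s': 0.0, 'joints': [79.618, 22.088, 0.381, -0.029, -68.411, -14.816], 'joint_velocities': [0.161, -0.01, -0.0, 0.039, 0.1, 0.006], 'effort': [0.001, -39.067, 18.739, 4.219, 0.011, -0.0], 'tcp_pos': [0.266, 0.565, 0.194], 'ee_rot': [[0.905, -0.426, -0.001], [-0.426, -0.905, -0.002], [0.0, 0.002, -1.0]], 'wrist_force': [-0.645, -0.407, 0.1], 'moment': [0.053, 0.033, -0.002], 'gripper_force': 0.0, 'gripper_width': 0.999}
scene 477.69032553177954 477.69032553177954 250.6925619287972 196.71433057435766 ['img', 'fx', 'fy', 'cx', 'cy', 'world_to_cam'] [[-0.7522, 0.6587, -0.0157, 0.4283], [-0.4513, -0.4977, 0.7407, 0.1673], [0.4802, 0.5643, 0.6716, -1.6901], [0.0, 0.0, 0.0, 1.0]]
carton_a_center [([243.5, 160.5], 0.74)]
carton_base_center [([292.9, 246.2], 0.64)]
lid_knob [([189.0, 167.5], 0.95)]
lid_hinge [([236.8, 147.3], 0.86)]
chest [([213.3, 188.9], 0.84), ([241.4, 160.0], 0.23), ([367.2, 325.3], 0.23)]
lid [([236.4, 148.8], 0.63)]
cup [([190.5, 255.5], 0.74)]
bottle [([368.7, 320.4], 0.68), ([188.8, 166.6], 0.21)]
mould [([170.2, 155.3], 0.5)]
top 356.1604367939846 356.1604367939846 250.09924275394854 189.79108482477318 ['img', 'fx', 'fy', 'cx', 'cy', 'world_to_cam'] [[-0.0147, -0.9998, -0.0102, 0.0143], [0.9988, -0.0151, 0.0455, -0.5566], [-0.0456, -0.0095, 0.9989, -1.3194], [0.0, 0.0, 0.0, 1.0]]
carton_a_center [([287.0, 204.0], 0.88), ([341.3, 201.7], 0.27), ([307.5, 192.8], 0.19)]
carton_base_center [([209.7, 198.3], 0.85)]
lid_knob [([308.8, 168.0], 0.71), ([140.5, 183.0], 0.6), ([308.6, 193.1], 0.43)]
lid_hinge [([313.8, 222.6], 0.72)]
chest [([304.6, 194.0], 0.76)]
lid [([311.7, 222.4], 0.85)]
cup [([260.3, 133.0], 0.81), ([308.9, 195.3], 0.56)]
bottle [([139.4, 187.3], 0.6)]
mould [([367.4, 187.9], 0.89)]
```

Run:
```python
import cv2,numpy as np
a=cv2.imread("pics/scene0.png");b=cv2.imread("pics/top0.png")
x=cv2.resize(a[100:340,120:420],None,fx=1.33,fy=1.33,interpolation=3);y=cv2.resize(b[100:280,110:410],None,fx=1.33,fy=1.33,interpolation=3)
cv2.imwrite("pics/s.png",cv2.resize(a,(800,600)));cv2.imwrite("pics/t.png",cv2.resize(b[100:280,110:410],(800,480),interpolation=3))
```

```text
(no output)
```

View pics/s.png

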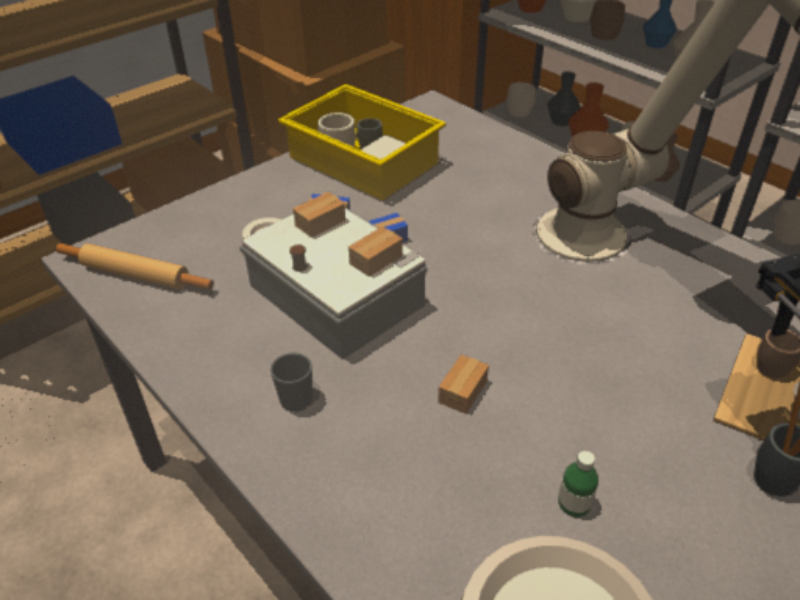

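View pics/t.png

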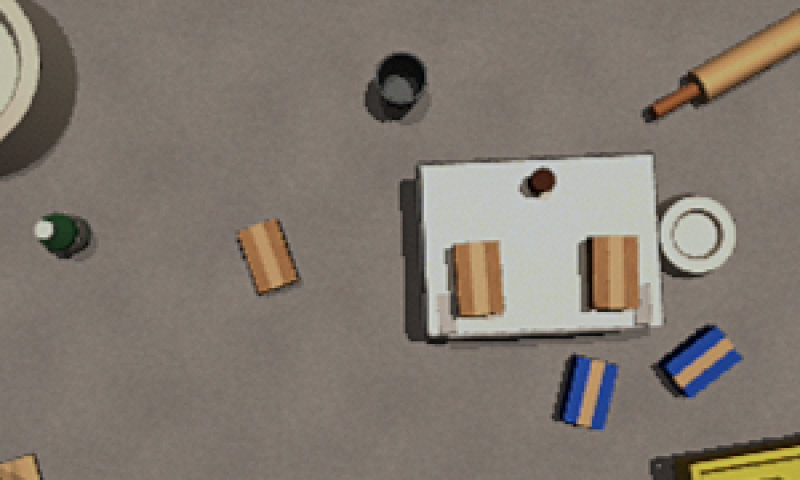

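The scene view shows the chest with two brown cartons and the knob on its lid (800-wide px: cartons 320,214 and 375,249; knob 298,257), and the base carton on the table at (464,383).

In the top crop, the things that could be taken for the cartons are:
- **Lid cartons (chosen):** brown, at (478,278) and (614,272).
- **Base carton (chosen):** brown, on the table at (267,256).
- **Leave alone:** blue look-alikes on the table at (591,392) and (702,360).
- **Knob look-alikes:** the bottle and the end of the rolling pin. The real knob is at (542,180).

```bash
cat > h.py <<'E'
from station import *
import cv2,numpy as np
def cam(name):
    s=sense() if name=="wrist" else None
    d=capture(name)
    if s is not None:
        T=np.eye(4);T[:3,:3]=s["ee_rot"];T[:3,3]=s["tcp_pos"];d["c2w"]=T@d["mount"]
    else: d["c2w"]=np.linalg.inv(d["world_to_cam"])
    return d
def plane(d,uv,z):
    u,v=np.asarray(uv,float).T
    r=np.stack([(u-d["cx"])/d["fx"],-(v-d["cy"])/d["fy"],-np.ones_like(u)],-1)@d["c2w"][:3,:3].T
    o=d["c2w"][:3,3];return o+r*((z-o[2])/r[:,2])[:,None]
def proj(d,P):
    p=(np.c_[P,np.ones(len(P))]@np.linalg.inv(d["c2w"]).T)
    return np.c_[d["cx"]+d["fx"]*p[:,0]/-p[:,2],d["cy"]-d["fy"]*p[:,1]/-p[:,2]]
def brown(img):
    h=cv2.cvtColor(img,cv2.COLOR_RGB2HSV);return cv2.inRange(h,(5,70,60),(22,255,255))
def rects(d,z,zmin=300):
    n,l,st,c=cv2.connectedComponentsWithStats(brown(d["img"]))
    for i in range(1,n):
        if st[i,4]<zmin: continue
        q,_=cv2.findContours((l==i).astype(np.uint8),0,1)
        w=plane(d,q[0][:,0,:],z)[:,:2]
        r=cv2.minAreaRect((w*1000).astype(np.float32))
        print("z",z,"px",c[i].round(),"ctr mm",np.round(r[0],1),"size",np.round(r[1],1),"ang",round(r[2],1))
E
python3 - <<'E'
from h import *
d=cam("top")
rects(d,.164,100);rects(d,.044,100)
K=[r["point"] for r in landmark_of("top","lid_knob")];print(K,plane(d,K,.142))
print("hinge",plane(d,[landmark_of("top","lid_hinge")[0]["point"]],.11))
q=[[267.1,160.8],[354.6,157.5],[358.3,222],[271.5,227]]
print("lid corners",plane(d,q,.12))
w=capture("wrist");print(w["fx"],w["cx"],w["cy"],np.round(w["mount"],3).tolist())
E
```

```text
z 0.164 px [404. 113.] ctr mm [ 803.7 -525.7] size [ 45.7 281.2] ang 28.6
z 0.164 px [363. 137.] ctr mm [ 720.8 -374.1] size [20.5 61.3] ang 30.1
z 0.164 px [210. 196.] ctr mm [532.1 138.7] size [84.1 53.5] ang 17.8
z 0.164 px [340. 202.] ctr mm [ 505.1 -293.3] size [55.9 92.7] ang 88.6
z 0.164 px [289. 204.] ctr mm [ 500.  -122.8] size [91.4 56.5] ang 3.6
z 0.164 px [373. 236.] ctr mm [ 392.9 -398.5] size [16.2 84.4] ang 35.2
z 0.164 px [331. 247.] ctr mm [ 357.6 -259.1] size [14.3 84.3] ang 74.5
z 0.164 px [112. 309.] ctr mm [165.  485.1] size [214.1 179.8] ang 17.1
z 0.164 px [417. 289.] ctr mm [ 219.6 -537.8] size [41.7 90. ] ang 85.4
z 0.164 px [500. 343.] ctr mm [  31.1 -803. ] size [ 46.2 233.7] ang 84.7
z 0.164 px [257. 366.] ctr mm [-19.2 -10. ] size [107.2 102.8] ang 71.4
z 0.164 px [239. 370.] ctr mm [-21.6  39.5] size [ 42.7 109.6] ang 80.4
z 0.044 px [404. 113.] ctr mm [ 835.1 -578.5] size [ 50.4 309.8] ang 28.6
z 0.044 px [363. 137.] ctr mm [ 743.7 -411.5] size [22.6 67.6] ang 30.1
z 0.044 px [210. 196.] ctr mm [535.8 153.5] size [92.6 59. ] ang 17.8
z 0.044 px [340. 20
[... 375 characters left out ...]
 191.5 -591.9] size [46.  99.2] ang 85.4
z 0.044 px [500. 343.] ctr mm [ -16.2 -884. ] size [ 50.9 257.5] ang 84.7
z 0.044 px [257. 366.] ctr mm [-71.6 -10.3] size [118.1 113.2] ang 71.4
z 0.044 px [239. 370.] ctr mm [-74.3  44.2] size [ 47.1 120.8] ang 80.4
[[309.1, 165.9]] [[ 0.62864221 -0.1959408   0.142     ]]
hinge [[ 0.44194423 -0.21293161  0.11      ]]
lid corners [[ 0.65102897 -0.05515458  0.12      ]
 [ 0.65762554 -0.35642489  0.12      ]
 [ 0.43613131 -0.36281856  0.12      ]
 [ 0.42330391 -0.06635752  0.12      ]]
308.31807267794875 257.2657055430123 187.4221251524277 [[0.001, 0.963, 0.27, 0.075], [1.0, -0.001, -0.001, -0.001], [-0.001, 0.27, -0.963, -0.191], [0.0, 0.0, 0.0, 1.0]]
```

```bash
cat >> h.py <<'E'
from scipy.spatial.transform import Rotation as Ro
def down(yaw):
    c,s=np.cos(np.radians(yaw)),np.sin(np.radians(yaw));return np.array([[c,s,0],[s,-c,0],[0,0,-1.]])
def plan(p,R,n,p0=None,R0=None):
    "equal rows from measured pose (or p0,R0) to p,R; shift then turn"
    s=sense();R0=np.array(s["ee_rot"]) if R0 is None else R0;p0=np.array(s["tcp_pos"]) if p0 is None else np.array(p0)
    w=Ro.from_matrix(R0.T@R).as_rotvec()/n
    S=sum(Ro.from_rotvec(w*k).as_matrix() for k in range(n))
    l=np.linalg.solve(S,R0.T@(np.array(p)-p0))*1000
    print(n,"rows linear",np.round(l,2).tolist(),"rot",np.round(w,4).tolist(),"|l|",round(np.linalg.norm(l),1))
E
python3 - <<'E'
from h import *
plan([.536,.153,.25],down(17.8),10)
E
```

```text
10 rows linear [31.79, 39.19, -5.52] rot [0.0, 0.0, -0.075] |l| 50.8
```

Emit:
{"api": "step_arm", "payload": {"linear": [[31.8,39.2,-5.5],[31.8,39.2,-5.5],[31.8,39.2,-5.5],[31.8,39.2,-5.5],[31.8,39.2,-5.5],[31.8,39.2,-5.5],[31.8,39.2,-5.5],[31.8,39.2,-5.5],[31.8,39.2,-5.5],[31.8,39.2,-5.5]], "delta_rot": [[0,0,-0.075],[0,0,-0.075],[0,0,-0.075],[0,0,-0.075],[0,0,-0.075],[0,0,-0.075],[0,0,-0.075],[0,0,-0.075],[0,0,-0.075],[0,0,-0.075]], "grip": [87,87,87,87,87,87,87,87,87,87]}}

```text
time_s: 2.45
tcp_pos: [0.5371, 0.1515, 0.2503]
ee_rot: [[0.952, 0.308, 0.001], [0.308, -0.952, 0.0], [0.001, -0.0, -1.0]]
wrist_force: [0.0, 0.7, -0.5]
gripper_width: 1.003
gripper_force: 0.0
```

Emit:
{"api": "step_arm", "payload": {"linear": [[0,0,0],[0,0,0]], "delta_rot": [[0,0,0],[0,0,0]], "grip": [87,87]}}

```text
time_s: 2.7
tcp_pos: [0.5357, 0.1526, 0.2494]
ee_rot: [[0.953, 0.304, -0.001], [0.304, -0.953, -0.0], [-0.001, -0.0, -1.0]]
wrist_force: [-0.3, 0.8, 0.2]
gripper_width: 1.004
gripper_force: 0.0
```

Run:
```python
from h import *
d=cam("wrist");cv2.imwrite("pics/w1.png",d["img"][:,:,::-1])
rects(d,.044,800)
s=sense();print(s["tcp_pos"],s["ee_rot"])
print(proj(d,[[.536,.153,.044]]),landmark_of("wrist","carton_base_center"))
```

```text
z 0.044 px [255. 157.] ctr mm [537.  155.8] size [92.9 56.1] ang 19.7
z 0.044 px [ 83. 265.] ctr mm [313.9 340.2] size [91.7 39.7] ang 3.6
z 0.044 px [431. 266.] ctr mm [ 464.7 -130. ] size [91.5 39.4] ang 31.9
z 0.044 px [381. 314.] ctr mm [367.7 -83. ] size [ 30.9 425.4] ang 18.2
[0.53543246 0.15305804 0.24960069] [[ 9.52221144e-01  3.05408954e-01 -5.13166986e-04]
 [ 3.05408983e-01 -9.52221273e-01 -2.37176265e-05]
 [-4.95892096e-04 -1.34141382e-04 -9.99999868e-01]]
[[256.86058034 160.14618343]] []
```

View pics/w1.png

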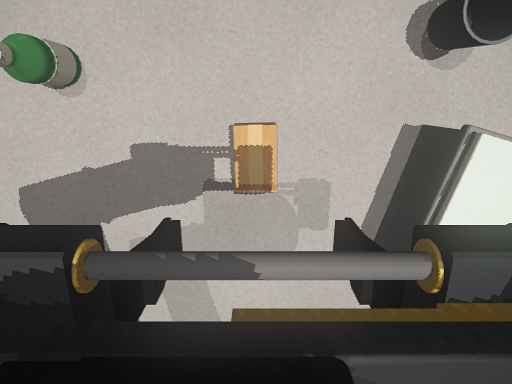

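The wrist view shows the base carton at about (255,157), with the bottle top-left, the cup top-right and the chest at right. I'll refine the base pose with PCA, then plan the move to carton A.

```bash
cat >> h.py <<'E'
def fit(d,z,near,L=90.,W=56.):
    "carton top pose: PCA yaw, subpixel extents"
    n,l,st,c=cv2.connectedComponentsWithStats(brown(d["img"]))
    px=proj(d,[[*near,z]])[0]
    i=min((i for i in range(1,n) if st[i,4]>500),key=lambda i:np.hypot(*(c[i]-px)))
    v,u=np.nonzero(l==i);w=plane(d,np.c_[u,v],z)[:,:2]*1000
    m=w.mean(0);e,V=np.linalg.eigh(np.cov((w-m).T));a=V[:,1]*np.sign(V[0,1])
    b=np.array([-a[1],a[0]]);s=(w-m)@a;t=(w-m)@b
    # edges: mean position of extreme pixels per line
    def ends(p,q,h):
        k=np.round(q/2).astype(int);r=[(p[k==j].min(),p[k==j].max()) for j in set(k) if abs(j*2)<h]
        return np.median(r,0)
    es,et=ends(s,t,W*.35),ends(t,s,L*.35)
    print("yaw",np.degrees(np.arctan2(a[1],a[0])).round(2),"long",es.round(1),"short",et.round(1),"mean",m.round(1),"mid",(m+a*es.mean()+b*et.mean()).round(1),"nearx-edge-based",(m+a*(es[0]+L/2-.7)+b*et.mean()).round(1))
    return l==i
E
python3 - <<'E'
from h import *
d=cam("wrist");fit(d,.044,(.537,.156))
plan([.500,-.123,.37],down(3),10)
E
```

```text
yaw 19.07 long [-47.  44.] short [-27.4  27.5] mean [538.7 156. ] mid [537.2 155.5] nearx-edge-based [536.1 155.1]
10 rows linear [-8.84, 26.51, -12.01] rot [-0.0, -0.0, 0.0259] |l| 30.4
```

Emit:
{"api": "step_arm", "payload": {"linear": [[-8.8,26.5,-12],[-8.8,26.5,-12],[-8.8,26.5,-12],[-8.8,26.5,-12],[-8.8,26.5,-12],[-8.8,26.5,-12],[-8.8,26.5,-12],[-8.8,26.5,-12],[-8.8,26.5,-12],[-8.8,26.5,-12]], "delta_rot": [[0,0,0.0259],[0,0,0.0259],[0,0,0.0259],[0,0,0.0259],[0,0,0.0259],[0,0,0.0259],[0,0,0.0259],[0,0,0.0259],[0,0,0.0259],[0,0,0.0259]], "grip": [87,87,87,87,87,87,87,87,87,87]}}

```text
time_s: 4.1
tcp_pos: [0.5002, -0.1232, 0.3704]
ee_rot: [[0.999, 0.052, 0.0], [0.052, -0.999, 0.0], [0.0, -0.0, -1.0]]
wrist_force: [1.1, 0.4, 0.4]
gripper_width: 1.0
gripper_force: 0.0
```

Emit:
{"api": "step_arm", "payload": {"linear": [[0,0,0],[0,0,0]], "delta_rot": [[0,0,0],[0,0,0]], "grip": [87,87]}}

```text
time_s: 4.35
tcp_pos: [0.5005, -0.1224, 0.3694]
ee_rot: [[0.999, 0.052, -0.0], [0.052, -0.999, 0.001], [-0.0, -0.001, -1.0]]
wrist_force: [-0.0, 0.0, 0.6]
gripper_width: 0.999
gripper_force: 0.0
```

Run:
```python
from h import *
d=cam("wrist");cv2.imwrite("pics/w2.png",d["img"][:,:,::-1])
fit(d,.164,(.5,-.123));fit(d,.164,(.505,-.293))
rects(d,.164,800)
K=landmark_of("wrist","lid_knob");print(K, plane(d,[k["point"] for k in K],.142))
K=landmark_of("wrist","lid_hinge");print(K)
```

```text
yaw 3.44 long [-46.8  44.1] short [-27.1  27. ] mean [ 503.2 -122.2] mid [ 501.8 -122.3] nearx-edge-based [ 500.7 -122.4]
yaw -5.84 long [-45.1  45.5] short [-32.   34.8] mean [ 507.5 -287.8] mid [ 507.8 -286.5] nearx-edge-based [ 506.8 -286.4]
z 0.164 px [ 94. 115.] ctr mm [547.2  84.7] size [70.1 56.7] ang 19.1
z 0.164 px [257. 158.] ctr mm [ 501.8 -122.4] size [90.9 55.5] ang 3.1
z 0.164 px [384. 162.] ctr mm [ 507.3 -285.6] size [69.4 92.3] ang 90.0
z 0.164 px [ 83. 265.] ctr mm [333.8 115.9] size [40.3 91. ] ang 78.9
z 0.164 px [431. 265.] ctr mm [ 360.3 -377.3] size [91.4 39.2] ang 17.3
z 0.164 px [383. 314.] ctr mm [ 279.7 -307.2] size [ 30.  425.1] ang 3.1
[{'point': [326.2, 66.1], 'score': 0.83}] [[ 0.62229401 -0.20337532  0.142     ]]
[{'point': [313.3, 202.0], 'score': 0.96}]
```

View pics/w2.png

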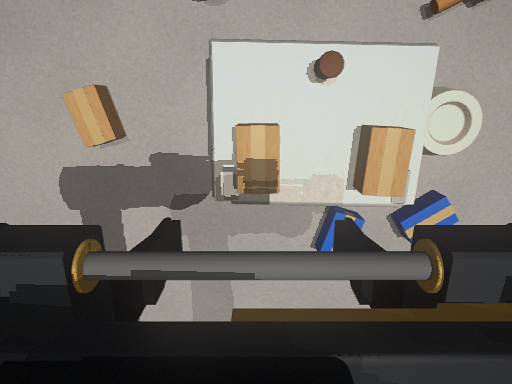

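The wrist view shows carton A at (257,158), carton B at (385,162), the knob at (330,65), the two blue look-alikes at bottom right and the mould at (447,122). A checks out as brown and on the lid, so I descend onto it.

Emit:
{"api": "step_arm", "payload": {"linear": [[0.5,0,32],[0,0,32],[0,0,32],[0,0,32],[0,0,32],[0,0,32],[0,0,24],[0,0,18],[0,0,10],[0,0,0]], "delta_rot": [[0,0,-0.005],[0,0,0],[0,0,0],[0,0,0],[0,0,0],[0,0,0],[0,0,0],[0,0,0],[0,0,0],[0,0,0]], "grip": [87,87,87,87,87,87,87,87,87,87]}}

```text
time_s: 5.75
tcp_pos: [0.501, -0.1231, 0.1252]
ee_rot: [[0.998, 0.057, -0.001], [0.057, -0.998, -0.0], [-0.002, 0.0, -1.0]]
wrist_force: [0.4, 1.0, 0.6]
gripper_width: 1.005
gripper_force: 0.0
```

Emit:
{"api": "step_arm", "payload": {"linear": [[0,0,0],[0,0,0],[0,0,0],[0,0,0],[0,0,0],[0,0,0]], "delta_rot": [[0,0,0],[0,0,0],[0,0,0],[0,0,0],[0,0,0],[0,0,0]], "grip": [40,40,40,40,40,40]}}

```text
time_s: 6.5
tcp_pos: [0.5014, -0.1233, 0.1261]
ee_rot: [[0.998, 0.056, 0.0], [0.056, -0.998, 0.0], [0.0, 0.0, -1.0]]
wrist_force: [0.2, -0.3, 1.5]
gripper_width: 0.635
gripper_force: 30.0
```

Emit:
{"api": "step_arm", "payload": {"linear": [[0,0,-4],[0,0,-10],[0,0,-18],[0,0,-22],[0,0,-18],[0,0,-8],[0,0,0]], "delta_rot": [[0,0,0],[0,0,0],[0,0,0],[0,0,0],[0,0,0],[0,0,0],[0,0,0]], "grip": [40,40,40,40,40,40,40]}}

```text
time_s: 7.38
tcp_pos: [0.5013, -0.1233, 0.206]
ee_rot: [[0.998, 0.056, 0.001], [0.056, -0.998, 0.0], [0.001, -0.0, -1.0]]
wrist_force: [-0.6, -0.2, -2.3]
gripper_width: 0.637
gripper_force: 30.0
```

Run:
```python
from h import *
s=sense();print(s["tcp_pos"],s["gripper_force"],s["wrist_force"])
plan([.5364,.1553,.16],down(19.2),12)
```

```text
[ 0.50131354 -0.12331249  0.20603516] 29.998616874217987 [-0.60980148 -0.16653131 -2.2655847 ]
12 rows linear [7.14, -22.36, 3.84] rot [-0.0, -0.0001, -0.0232] |l| 23.8
```

Emit:
{"api": "step_arm", "payload": {"linear": [[7.1,-22.4,3.8],[7.1,-22.4,3.8],[7.1,-22.4,3.8],[7.1,-22.4,3.8],[7.1,-22.4,3.8],[7.1,-22.4,3.8],[7.1,-22.4,3.8],[7.1,-22.4,3.8],[7.1,-22.4,3.8],[7.1,-22.4,3.8]], "delta_rot": [[0,0,-0.0232],[0,0,-0.0232],[0,0,-0.0232],[0,0,-0.0232],[0,0,-0.0232],[0,0,-0.0232],[0,0,-0.0232],[0,0,-0.0232],[0,0,-0.0232],[0,0,-0.0232]], "grip": [40,40,40,40,40,40,40,40,40,40]}}

```text
time_s: 8.62
tcp_pos: [0.5347, 0.1091, 0.1664]
ee_rot: [[0.959, 0.285, -0.002], [0.285, -0.959, -0.001], [-0.002, 0.0, -1.0]]
wrist_force: [-0.3, 0.5, -2.8]
gripper_width: 0.636
gripper_force: 30.0
```

Emit:
{"api": "step_arm", "payload": {"linear": [[7.1,-22.4,3.8],[7.1,-22.4,3.8],[0,0,0],[0,0,0]], "delta_rot": [[0,0,-0.0232],[0,0,-0.0232],[0,0,0],[0,0,0]], "grip": [40,40,40,40]}}

```text
time_s: 9.12
tcp_pos: [0.5353, 0.1551, 0.1595]
ee_rot: [[0.945, 0.328, -0.001], [0.328, -0.945, -0.001], [-0.002, 0.0, -1.0]]
wrist_force: [-0.0, -0.5, -3.4]
gripper_width: 0.638
gripper_force: 30.0
```

Run:
```python
from h import *
s=sense();print(s["tcp_pos"],s["gripper_force"],s["wrist_force"])
plan([.5364,.1553,.07],down(19.2),1)
d=cam("wrist");cv2.imwrite("pics/w3.png",cv2.resize(d["img"][60:250,130:400,::-1],None,fx=2.5,fy=2.5))
```

```text
[0.53529347 0.15505961 0.15947717] 29.998531937599182 [-0.0102869  -0.5032294  -3.38428382]
1 rows linear [1.28, 0.1, 89.48] rot [0.0004, 0.0017, -0.0007] |l| 89.5
```

View pics/w3.png

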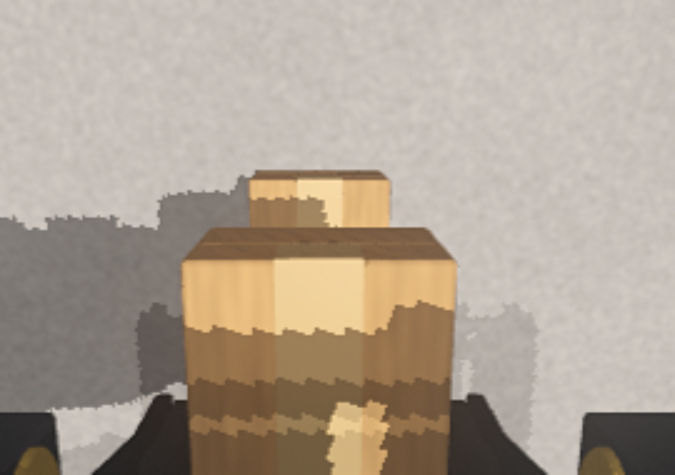

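The crop shows the held carton in front (columns 182–457) and the base behind it (249–390). Both are centred at about 319.5, so they line up sideways. Next I check the long direction.

Run:
```python
from h import *
d=cam("wrist");s=sense();R=np.array(s["ee_rot"]);t=np.array(s["tcp_pos"])
for r,z,n in [(260,.1975,"held top"),(228.5,.1535,"held bot"),(178.5,.044,"base top"),(170.5,0,"base bot")]:
  for c in(-1,1):
    u=130+(319.5+c*60)/2.5; print(n,((plane(d,[[u,60+r/2.5]],z)[0]-t)@R*1000).round(1))
g=cv2.cvtColor(d["img"],cv2.COLOR_RGB2GRAY).astype(float)[:, 247:269].mean(1)
print(list(zip(range(122,172),g[122:172].round().astype(int))))
```

```text
held top [ 44.1 -11.9 -37.6]
held top [ 44.1  12.3 -37.6]
held bot [ 43.5 -15.1   6.4]
held bot [43.5 15.7  6.4]
base top [ 45.8 -23.  115.9]
base top [ 45.9  24.2 115.9]
base bot [ 45.2 -26.2 159.9]
base bot [ 45.2  27.6 159.9]
[(122, np.int64(194)), (123, np.int64(195)), (124, np.int64(194)), (125, np.int64(194)), (126, np.int64(195)), (127, np.int64(197)), (128, np.int64(149)), (129, np.int64(94)), (130, np.int64(106)), (131, np.int64(140)), (132, np.int64(216)), (133, np.int64(216)), (134, np.int64(214)), (135, np.int64(214)), (136, np.int64(215)), (137, np.int64(215)), (138, np.int64(215)), (139, np.int64(187)), (140, np.int64(163)), (141, np.int64(169)), (142, np.int64(169)), (143, np.int64(161)), (144, np.int64(165)), (145, np.int64(165)), (146, np.int64(165)), (147, np.int64(169)), (148, np.int64(168)), (149, np.int64(166)), (150, np.int64(166)), (151, np.int64(94)), (152, np.int64(98)), (153, np.int64(99)), (154, np.int64(99)), (155, np.int64(98)), (156, np.int64(95)), (157, np.int64(109)), (158, np.int64(107)), (159, np.int64(107)), (160, np.int64(106)), (161, np.int64(104)), (162, np.int64(107)), (163, np.int64(174)), (164, np.int64(219)), (165, np.int64(215)), (166, np.int64(214)), (167, np.int64(214)), (168, np.int64(214)), (169, np.int64(214)), (170, np.int64(214)), (171, np.int64(213))]
```

Emit:
{"api": "step_arm", "payload": {"linear": [[1.6,0.3,8],[0,0,18],[0,0,22],[0,0,20],[0,0,16],[0,0,10],[0,0,6],[0,0,4],[0,0,2],[0,0,0]], "delta_rot": [[0,0,0],[0,0,0],[0,0,0],[0,0,0],[0,0,0],[0,0,0],[0,0,0],[0,0,0],[0,0,0],[0,0,0]], "grip": [40,40,40,40,40,40,40,40,40,40]}}

```text
time_s: 10.48
tcp_pos: [0.5375, 0.1559, 0.0544]
ee_rot: [[0.945, 0.328, 0.0], [0.328, -0.945, 0.0], [0.0, -0.0, -1.0]]
wrist_force: [0.7, -0.2, -1.7]
gripper_width: 0.642
gripper_force: 30.0
```

Emit:
{"api": "step_arm", "payload": {"linear": [[0,0,1],[0,0,0]], "delta_rot": [[0,0,0],[0,0,0]], "grip": [40,40]}}

```text
time_s: 10.72
tcp_pos: [0.5374, 0.1559, 0.0533]
ee_rot: [[0.945, 0.328, 0.0], [0.328, -0.945, 0.0], [0.0, -0.0, -1.0]]
wrist_force: [-0.2, 0.5, -1.6]
gripper_width: 0.641
gripper_force: 30.0
```

Emit:
{"api": "step_arm", "payload": {"linear": [[0,0,1],[0,0,0],[0,0,1],[0,0,0]], "delta_rot": [[0,0,0],[0,0,0],[0,0,0],[0,0,0]], "grip": [40,40,40,40]}}

```text
time_s: 11.22
tcp_pos: [0.5373, 0.1558, 0.051]
ee_rot: [[0.945, 0.328, -0.0], [0.328, -0.945, -0.0], [-0.0, 0.0, -1.0]]
wrist_force: [0.8, -0.6, -2.3]
gripper_width: 0.643
gripper_force: 30.0
```

Emit:
{"api": "step_arm", "payload": {"linear": [[0,0,0.7],[0,0,0],[0,0,0]], "delta_rot": [[0,0,0],[0,0,0],[0,0,0]], "grip": [40,40,40]}}

```text
time_s: 11.6
tcp_pos: [0.5374, 0.1558, 0.0504]
ee_rot: [[0.945, 0.328, -0.0], [0.328, -0.945, -0.0], [-0.0, 0.0, -1.0]]
wrist_force: [0.1, 0.6, -2.4]
gripper_width: 0.638
gripper_force: 30.0
```

Emit:
{"api": "step_arm", "payload": {"linear": [[0,0,0.7],[0,0,0],[0,0,0]], "delta_rot": [[0,0,0],[0,0,0],[0,0,0]], "grip": [40,40,40]}}

```text
time_s: 11.98
tcp_pos: [0.5374, 0.1558, 0.0497]
ee_rot: [[0.945, 0.328, -0.0], [0.328, -0.945, -0.0], [-0.0, 0.0, -1.0]]
wrist_force: [0.6, 0.8, -2.6]
gripper_width: 0.637
gripper_force: 30.0
```

Emit:
{"api": "step_arm", "payload": {"linear": [[0,0,0.6],[0,0,0],[0,0,0]], "delta_rot": [[0,0,0],[0,0,0],[0,0,0]], "grip": [40,40,40]}}

```text
time_s: 12.35
tcp_pos: [0.5375, 0.1559, 0.0496]
ee_rot: [[0.944, 0.329, 0.0], [0.329, -0.944, 0.0], [0.0, 0.0, -1.0]]
wrist_force: [-0.9, -0.1, 2.0]
gripper_width: 0.64
gripper_force: 30.0
```

Contact. Now I release, rise, and look.

Emit:
{"api": "step_arm", "payload": {"linear": [[0,0,0],[0,0,0],[0,0,0],[0,0,0],[0,0,-5],[0,0,-15],[0,0,-35],[0,0,-50],[0,0,-50],[0,0,-50]], "delta_rot": [[0,0,0],[0,0,0],[0,0,0],[0,0,0],[0,0,0],[0,0,0],[0,0,0],[0,0,0],[0,0,0],[0,0,0]], "grip": [65,75,87,87,87,87,87,87,87,87]}}

```text
time_s: 13.6
tcp_pos: [0.5372, 0.1557, 0.2574]
ee_rot: [[0.945, 0.328, 0.002], [0.328, -0.945, 0.001], [0.002, -0.0, -1.0]]
wrist_force: [1.4, 0.8, 0.0]
gripper_width: 1.003
gripper_force: 0.0
```

Emit:
{"api": "step_arm", "payload": {"linear": [[0,0,-40],[0,0,0],[0,0,0]], "delta_rot": [[0,0,0],[0,0,0],[0,0,0]], "grip": [87,87,87]}}

```text
time_s: 13.98
tcp_pos: [0.5367, 0.1557, 0.2942]
ee_rot: [[0.945, 0.328, -0.001], [0.328, -0.945, 0.0], [-0.0, -0.001, -1.0]]
wrist_force: [-0.2, -0.7, -0.0]
gripper_width: 0.999
gripper_force: 0.0
```

Run:
```python
from h import *
d=cam("wrist");print(sense()["tcp_pos"]);fit(d,.088,(.537,.155))
cv2.imwrite("pics/w4.png",cv2.resize(d["img"][90:230,180:340,::-1],None,fx=4,fy=4,interpolation=3))
plan([.506,-.292,.37],down(-1.4),12)
```

```text
[0.53661133 0.15553174 0.29336306]
yaw 19.5 long [-46.9  45.3] short [-27.1  27.6] mean [540.5 156.6] mid [539.6 156.5] nearx-edge-based [537.9 155.9]
12 rows linear [-8.88, 36.52, -6.38] rot [0.0, 0.0002, 0.0299] |l| 38.1
```

View pics/w4.png

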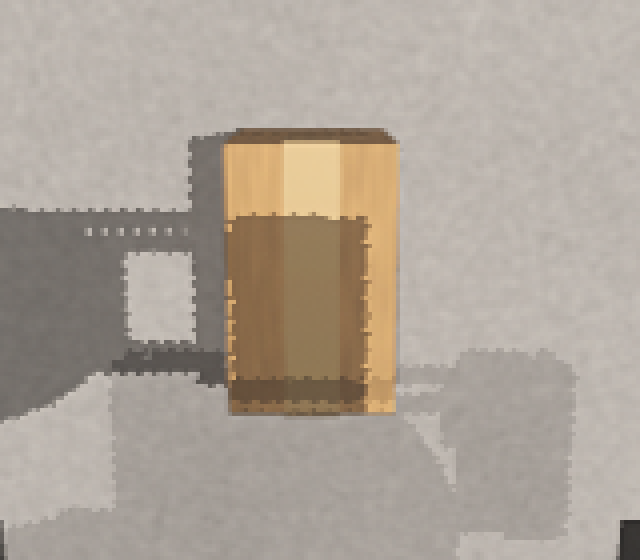

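The column crop shows A squarely on the base: top face columns 225–400, far edge at row 143, near edge at row 403–414. I check that bottom strip numerically while moving on to B.

Run:
```python
from h import *
d=cam("wrist");R=down(19.2);c=np.array([.537,.155,.0])
for r in (143,403,414):
    p=plane(d,[[180+312/4,90+r/4-.3]],.088)[0];print(r,p.round(4),((p-c)@R*1000).round(1))
for cc in (225,399):
    p=plane(d,[[180+cc/4,90+250/4]],.088)[0];print(cc,((p-c)@R*1000).round(1))
```

```text
143 [0.5791 0.169  0.088 ] [ 44.4   0.6 -88. ]
403 [0.4983 0.1408 0.088 ] [-41.2   0.7 -88. ]
414 [0.4947 0.1396 0.088 ] [-45.    0.7 -88. ]
225 [ 10.  -27.5 -88. ]
399 [ 10.   28.7 -88. ]
```

Emit:
{"api": "step_arm", "payload": {"linear": [[-8.9,36.5,-6.4],[-8.9,36.5,-6.4],[-8.9,36.5,-6.4],[-8.9,36.5,-6.4],[-8.9,36.5,-6.4],[-8.9,36.5,-6.4],[-8.9,36.5,-6.4],[-8.9,36.5,-6.4],[-8.9,36.5,-6.4],[-8.9,36.5,-6.4]], "delta_rot": [[0,0,0.0299],[0,0,0.0299],[0,0,0.0299],[0,0,0.0299],[0,0,0.0299],[0,0,0.0299],[0,0,0.0299],[0,0,0.0299],[0,0,0.0299],[0,0,0.0299]], "grip": [87,87,87,87,87,87,87,87,87,87]}}

```text
time_s: 15.32
tcp_pos: [0.5221, -0.2193, 0.3569]
ee_rot: [[0.999, 0.035, -0.003], [0.035, -0.999, 0.0], [-0.003, -0.001, -1.0]]
wrist_force: [0.2, -0.3, 0.6]
gripper_width: 0.997
gripper_force: 0.0
```

Emit:
{"api": "step_arm", "payload": {"linear": [[-8.9,36.5,-6.4],[-8.9,36.5,-6.4],[0,0,0],[0,0,0],[0,0,0]], "delta_rot": [[0,0,0.0299],[0,0,0.0299],[0,0,0],[0,0,0],[0,0,0]], "grip": [87,87,87,87,87]}}

```text
time_s: 15.95
tcp_pos: [0.5066, -0.2906, 0.3704]
ee_rot: [[1.0, -0.023, -0.001], [-0.023, -1.0, 0.0], [-0.001, -0.0, -1.0]]
wrist_force: [0.3, 0.5, -0.5]
gripper_width: 1.002
gripper_force: 0.0
```

Run:
```python
from h import *
d=cam("wrist");cv2.imwrite("pics/w5.png",d["img"][:,:,::-1]);s=sense();print(s["tcp_pos"],s["ee_rot"][0])
fit(d,.164,(.506,-.293));rects(d,.164,800)
K=landmark_of("wrist","lid_knob");print(K, plane(d,[k["point"] for k in K],.142))
K=landmark_of("wrist","lid_hinge");print(K, plane(d,[k["point"] for k in K],.11))
```

```text
[ 0.50665083 -0.29058889  0.37059603] [ 9.99744346e-01 -2.25988542e-02 -7.30914368e-04]
yaw 0.32 long [-46.6  44.3] short [-26.9  27.1] mean [ 508.8 -292. ] mid [ 507.6 -292. ] nearx-edge-based [ 506.5 -292. ]
z 0.164 px [ 12. 136.] ctr mm [543.2  15.7] size [42.9 78.6] ang 76.0
z 0.164 px [258. 158.] ctr mm [ 507.6 -292.3] size [56.2 91.6] ang 89.7
z 0.164 px [ 83. 265.] ctr mm [357.4 -39.7] size [40.4 91.6] ang 74.5
z 0.164 px [432. 265.] ctr mm [ 346.8 -534.9] size [91.7 39.3] ang 13.0
z 0.164 px [381. 314.] ctr mm [ 270.5 -458.7] size [426.3  28.3] ang 88.7
[{'point': [185.4, 70.1], 'score': 0.98}, {'point': [339.5, 115.3], 'score': 0.52}] [[ 0.62092744 -0.201322    0.142     ]
 [ 0.56045026 -0.40063194  0.142     ]]
[{'point': [207.4, 199.7], 'score': 0.69}, {'point': [206.6, 123.7], 'score': 0.39}] [[ 0.43662178 -0.21237272  0.11      ]
 [ 0.55117476 -0.21871734  0.11      ]]
```

View pics/w5.png

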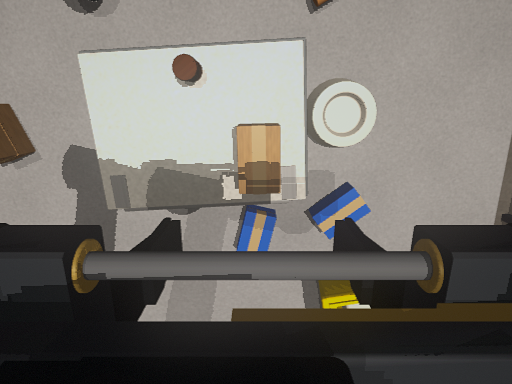

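The wrist view shows carton B at (258,158) brown on the lid, the knob at (186,68), the mould at (344,114), and the blue look-alikes off the lid. I descend onto B.

Emit:
{"api": "step_arm", "payload": {"linear": [[0,1.4,32],[0,0,32],[0,0,32],[0,0,32],[0,0,32],[0,0,32],[0,0,24],[0,0,18],[0,0,10],[0,0,0]], "delta_rot": [[0,0,-0.0226],[0,0,0],[0,0,0],[0,0,0],[0,0,0],[0,0,0],[0,0,0],[0,0,0],[0,0,0],[0,0,0]], "grip": [87,87,87,87,87,87,87,87,87,87]}}

```text
time_s: 17.35
tcp_pos: [0.5063, -0.2926, 0.1265]
ee_rot: [[1.0, -0.001, -0.001], [-0.001, -1.0, 0.0], [-0.001, -0.0, -1.0]]
wrist_force: [-0.2, -0.6, -0.2]
gripper_width: 0.999
gripper_force: 0.0
```

Emit:
{"api": "step_arm", "payload": {"linear": [[0,0,0],[0,0,0],[0,0,0],[0,0,0],[0,0,0],[0,0,0]], "delta_rot": [[0,0,0],[0,0,0],[0,0,0],[0,0,0],[0,0,0],[0,0,0]], "grip": [40,40,40,40,40,40]}}

```text
time_s: 18.1
tcp_pos: [0.5065, -0.2929, 0.1272]
ee_rot: [[1.0, -0.002, 0.0], [-0.002, -1.0, -0.0], [0.0, 0.0, -1.0]]
wrist_force: [-0.6, 1.2, 1.6]
gripper_width: 0.636
gripper_force: 30.0
```

Emit:
{"api": "step_arm", "payload": {"linear": [[0,0,-4],[0,0,-10],[0,0,-18],[0,0,-24],[0,0,-24],[0,0,-20],[0,0,-10],[0,0,0]], "delta_rot": [[0,0,0],[0,0,0],[0,0,0],[0,0,0],[0,0,0],[0,0,0],[0,0,0],[0,0,0]], "grip": [40,40,40,40,40,40,40,40]}}

```text
time_s: 19.1
tcp_pos: [0.5066, -0.293, 0.2374]
ee_rot: [[1.0, -0.002, 0.001], [-0.002, -1.0, -0.0], [0.001, 0.0, -1.0]]
wrist_force: [-0.4, -0.4, -2.7]
gripper_width: 0.639
gripper_force: 30.0
```

Run:
```python
from h import *
s=sense();print(s["tcp_pos"],s["gripper_force"],s["wrist_force"])
plan([.537,.1557,.20],down(19.2),18)
```

```text
[ 0.50659009 -0.29295386  0.23741658] 29.99938666820526 [-0.41739925 -0.43418581 -2.70542108]
18 rows linear [5.6, -24.47, 2.08] rot [0.0, -0.0001, -0.0187] |l| 25.2
```

Emit:
{"api": "step_arm", "payload": {"linear": [[5.6,-24.5,2.1],[5.6,-24.5,2.1],[5.6,-24.5,2.1],[5.6,-24.5,2.1],[5.6,-24.5,2.1],[5.6,-24.5,2.1],[5.6,-24.5,2.1],[5.6,-24.5,2.1],[5.6,-24.5,2.1]], "delta_rot": [[0,0,-0.0187],[0,0,-0.0187],[0,0,-0.0187],[0,0,-0.0187],[0,0,-0.0187],[0,0,-0.0187],[0,0,-0.0187],[0,0,-0.0187],[0,0,-0.0187]], "grip": [40,40,40,40,40,40,40,40,40]}}

```text
time_s: 20.23
tcp_pos: [0.5398, -0.0688, 0.2166]
ee_rot: [[0.986, 0.166, -0.003], [0.166, -0.986, -0.0], [-0.003, -0.0, -1.0]]
wrist_force: [0.9, 0.1, -2.5]
gripper_width: 0.639
gripper_force: 30.0
```

Emit:
{"api": "step_arm", "payload": {"linear": [[5.6,-24.5,2.1],[5.6,-24.5,2.1],[5.6,-24.5,2.1],[5.6,-24.5,2.1],[5.6,-24.5,2.1],[5.6,-24.5,2.1],[5.6,-24.5,2.1],[5.6,-24.5,2.1],[5.6,-24.5,2.1]], "delta_rot": [[0,0,-0.0187],[0,0,-0.0187],[0,0,-0.0187],[0,0,-0.0187],[0,0,-0.0187],[0,0,-0.0187],[0,0,-0.0187],[0,0,-0.0187],[0,0,-0.0187]], "grip": [40,40,40,40,40,40,40,40,40]}}

```text
time_s: 21.35
tcp_pos: [0.5359, 0.1568, 0.1977]
ee_rot: [[0.944, 0.329, -0.002], [0.329, -0.944, -0.001], [-0.003, 0.0, -1.0]]
wrist_force: [0.3, 0.7, -2.6]
gripper_width: 0.644
gripper_force: 30.0
```

Emit:
{"api": "step_arm", "payload": {"linear": [[0,0,0],[0,0,0],[0,0,0]], "delta_rot": [[0,0,0],[0,0,0],[0,0,0]], "grip": [40,40,40]}}

```text
time_s: 21.72
tcp_pos: [0.5366, 0.1555, 0.1989]
ee_rot: [[0.945, 0.328, -0.001], [0.328, -0.945, -0.0], [-0.001, 0.0, -1.0]]
wrist_force: [0.5, 0.3, -2.8]
gripper_width: 0.634
gripper_force: 30.0
```

Run:
```python
from h import *
d=cam("wrist");s=sense();R=np.array(s["ee_rot"]);t=np.array(s["tcp_pos"]);print(t,R[0])
plan([.537,.1557,.1],down(19.2),1)
i=d["img"];cv2.imwrite("pics/w6.png",cv2.resize(i[60:250,130:400,::-1],None,fx=2.5,fy=2.5,interpolation=0))
g=cv2.cvtColor(i,cv2.COLOR_RGB2GRAY).astype(float)[:,247:269].mean(1)
print([(r,int(g[r])) for r in range(112,172)])
```

```text
[0.53668316 0.15554308 0.19904658] [ 9.44746954e-01  3.27800398e-01 -3.01904233e-04]
1 rows linear [0.39, -0.05, 99.05] rot [0.0001, 0.0004, -0.0011] |l| 99.0
[(112, 196), (113, 196), (114, 195), (115, 195), (116, 197), (117, 198), (118, 197), (119, 195), (120, 195), (121, 196), (122, 196), (123, 195), (124, 195), (125, 197), (126, 183), (127, 93), (128, 97), (129, 100), (130, 99), (131, 108), (132, 162), (133, 219), (134, 217), (135, 216), (136, 216), (137, 216), (138, 211), (139, 180), (140, 160), (141, 162), (142, 163), (143, 166), (144, 158), (145, 158), (146, 159), (147, 162), (148, 163), (149, 168), (150, 94), (151, 99), (152, 99), (153, 99), (154, 99), (155, 98), (156, 109), (157, 107), (158, 107), (159, 106), (160, 104), (161, 112), (162, 201), (163, 218), (164, 215), (165, 215), (166, 215), (167, 215), (168, 214), (169, 214), (170, 214), (171, 214)]
```

View pics/w6.png

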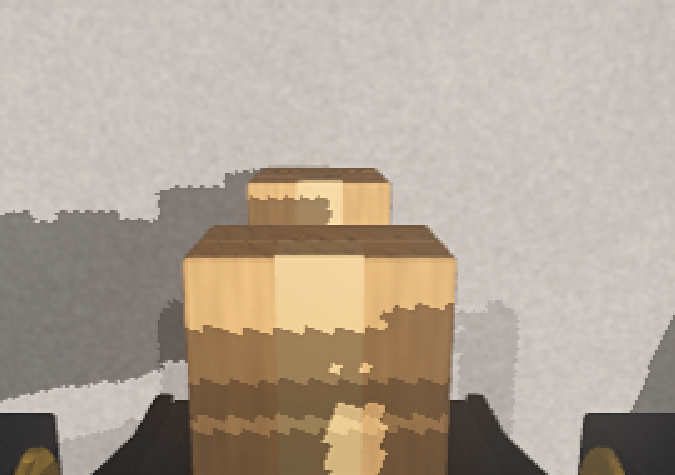

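The held carton spans columns 184–457 and carton A below it 249–391, both centred at about 320. Next I compute the offset along the long axis.

Run:
```python
from h import *
d=cam("wrist");s=sense();R=np.array(s["ee_rot"]);t=np.array(s["tcp_pos"])
for r,z,n in [(161.6,.2358,"held top"),(149.5,.1918,"held bot"),(132,.088,"A top"),(126.1,0.,"base bottom")]:
    print(n,((plane(d,[[258,r]],z)[0]-t)@R*1000).round(1))
# side edges
for row,z,n in [(134,.088,"A"),(164,.2358,"held")]:
    g=d["img"][row].astype(float); b=brown(d["img"])[row]; u=np.nonzero(b[150:360])[0]+150
    P=plane(d,[[u.min()-.5,row],[u.max()+.5,row]],z);print(n,u.min(),u.max(),((P-t)@R*1000).round(1).tolist())
```

```text
held top [ 45.2   0.5 -36.7]
held bot [44.6  0.6  7.3]
A top [ 45.7   1.  111.1]
base bottom [ 44.5   1.2 199.1]
A 229 285 [[43.8, -27.6, 111.1], [43.8, 27.6, 111.1]]
held 203 311 [[43.9, -27.7, -36.7], [43.9, 27.6, -36.7]]
```

Emit:
{"api": "step_arm", "payload": {"linear": [[0.4,0,8],[0,0,18],[0,0,22],[0,0,20],[0,0,14],[0,0,10],[0,0,6],[0,0,3],[0,0,1],[0,0,0]], "delta_rot": [[0,0,0],[0,0,0],[0,0,0],[0,0,0],[0,0,0],[0,0,0],[0,0,0],[0,0,0],[0,0,0],[0,0,0]], "grip": [40,40,40,40,40,40,40,40,40,40]}}

```text
time_s: 23.08
tcp_pos: [0.5373, 0.1566, 0.0975]
ee_rot: [[0.944, 0.329, 0.001], [0.329, -0.944, 0.0], [0.001, -0.0, -1.0]]
wrist_force: [0.0, 0.3, -2.6]
gripper_width: 0.641
gripper_force: 30.0
```

Emit:
{"api": "step_arm", "payload": {"linear": [[0,0,0.7],[0,0,0],[0,0,0.7],[0,0,0],[0,0,0]], "delta_rot": [[0,0,0],[0,0,0],[0,0,0],[0,0,0],[0,0,0]], "grip": [40,40,40,40,40]}}

```text
time_s: 23.7
tcp_pos: [0.5371, 0.1564, 0.0957]
ee_rot: [[0.944, 0.329, -0.0], [0.329, -0.944, -0.0], [-0.0, 0.0, -1.0]]
wrist_force: [-0.7, -0.8, -1.9]
gripper_width: 0.641
gripper_force: 30.0
```

Emit:
{"api": "step_arm", "payload": {"linear": [[0,0.4,0],[0,0,0.6],[0,0,0],[0,0,0]], "delta_rot": [[0,0,0],[0,0,0],[0,0,0],[0,0,0]], "grip": [40,40,40,40]}}

```text
time_s: 24.2
tcp_pos: [0.5372, 0.156, 0.0951]
ee_rot: [[0.944, 0.329, -0.0], [0.329, -0.944, -0.0], [-0.0, 0.0, -1.0]]
wrist_force: [-0.1, -0.2, -3.8]
gripper_width: 0.636
gripper_force: 30.0
```

Emit:
{"api": "step_arm", "payload": {"linear": [[0,0,0.6],[0,0,0],[0,0,0]], "delta_rot": [[0,0,0],[0,0,0],[0,0,0]], "grip": [40,40,40]}}

```text
time_s: 24.58
tcp_pos: [0.5373, 0.1561, 0.0947]
ee_rot: [[0.944, 0.329, 0.0], [0.329, -0.944, 0.0], [0.0, 0.0, -1.0]]
wrist_force: [-0.9, -0.6, -1.7]
gripper_width: 0.639
gripper_force: 30.0
```

Emit:
{"api": "step_arm", "payload": {"linear": [[0,0,0.5],[0,0,0],[0,0,0]], "delta_rot": [[0,0,0],[0,0,0],[0,0,0]], "grip": [40,40,40]}}

```text
time_s: 24.95
tcp_pos: [0.5374, 0.1561, 0.0947]
ee_rot: [[0.944, 0.329, 0.001], [0.329, -0.944, 0.0], [0.001, 0.0, -1.0]]
wrist_force: [-3.4, 0.0, 5.3]
gripper_width: 0.638
gripper_force: 30.0
```

Emit:
{"api": "step_arm", "payload": {"linear": [[0,0,-0.4],[0,0,0],[0,0,0],[0,0,0],[0,0,-5],[0,0,-15],[0,0,-35],[0,0,-50],[0,0,-50],[0,0,-50]], "delta_rot": [[0,0,0],[0,0,0],[0,0,0],[0,0,0],[0,0,0],[0,0,0],[0,0,0],[0,0,0],[0,0,0],[0,0,0]], "grip": [40,65,87,87,87,87,87,87,87,87]}}

```text
time_s: 26.2
tcp_pos: [0.5371, 0.1559, 0.3027]
ee_rot: [[0.944, 0.329, 0.002], [0.329, -0.944, 0.001], [0.002, -0.0, -1.0]]
wrist_force: [1.5, 1.1, -0.9]
gripper_width: 0.998
gripper_force: 0.0
```

Emit:
{"api": "step_arm", "payload": {"linear": [[0,0,-40],[0,0,0],[0,0,0]], "delta_rot": [[0,0,0],[0,0,0],[0,0,0]], "grip": [87,87,87]}}

```text
time_s: 26.58
tcp_pos: [0.5367, 0.1559, 0.3394]
ee_rot: [[0.944, 0.329, -0.0], [0.329, -0.944, 0.0], [-0.0, -0.001, -1.0]]
wrist_force: [-0.4, -0.1, -0.1]
gripper_width: 1.002
gripper_force: 0.0
```

Run:
```python
from h import *
d=cam("wrist");s=cam("scene")
a=cv2.resize(d["img"][80:240,170:350],(540,480),interpolation=3);b=cv2.resize(s["img"][190:270,260:340,],(480,480),interpolation=3)
cv2.imwrite("pics/w7.png",cv2.resize(np.hstack([a,b])[:,:,::-1],(800,376)))
t=cam("top")
# expected column outlines projected for check
R=down(19.2);c=np.array([.537,.1557,0])
for z in(0,.044,.088,.132): print(z,proj(s,np.array([c+R@[x,y,0]+[0,0,z] for x in(-.045,.045) for y in(-.028,.028)])).round(0).tolist())
plan([.63,-.2,.37],down(1.3),12)
```

```text
0 [[312.0, 244.0], [294.0, 237.0], [298.0, 266.0], [280.0, 258.0]]
0.044 [[313.0, 233.0], [294.0, 226.0], [299.0, 255.0], [280.0, 247.0]]
0.088 [[314.0, 222.0], [295.0, 215.0], [300.0, 244.0], [280.0, 236.0]]
0.132 [[315.0, 211.0], [296.0, 204.0], [301.0, 232.0], [281.0, 225.0]]
12 rows linear [1.98, 30.71, -2.64] rot [0.0001, 0.0002, 0.026] |l| 30.9
```

View pics/w7.png

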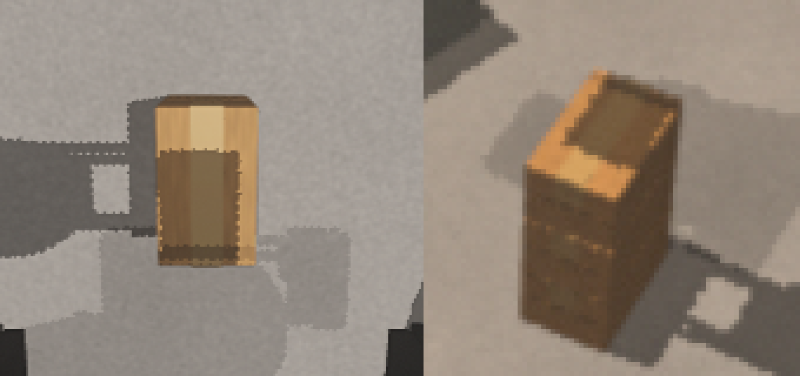

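The column of three stands straight and flush, seen from the wrist (top face columns 157–258) and from the scene camera (edges in line, with a ledge of about 1 mm at most). Next is the knob.

Run:
```python
from h import *
plan([.57,-.206,.39],down(2),12)
```

```text
12 rows linear [-3.21, 30.22, -4.3] rot [0.0001, 0.0002, 0.025] |l| 30.7
```

Emit:
{"api": "step_arm", "payload": {"linear": [[-3.2,30.2,-4.3],[-3.2,30.2,-4.3],[-3.2,30.2,-4.3],[-3.2,30.2,-4.3],[-3.2,30.2,-4.3],[-3.2,30.2,-4.3],[-3.2,30.2,-4.3],[-3.2,30.2,-4.3],[-3.2,30.2,-4.3],[-3.2,30.2,-4.3]], "delta_rot": [[0,0,0.025],[0,0,0.025],[0,0,0.025],[0,0,0.025],[0,0,0.025],[0,0,0.025],[0,0,0.025],[0,0,0.025],[0,0,0.025],[0,0,0.025]], "grip": [87,87,87,87,87,87,87,87,87,87]}}

```text
time_s: 27.98
tcp_pos: [0.5724, -0.1458, 0.3814]
ee_rot: [[0.996, 0.084, -0.002], [0.084, -0.996, -0.0], [-0.002, -0.0, -1.0]]
wrist_force: [0.3, 0.3, -0.4]
gripper_width: 0.996
gripper_force: 0.0
```

Emit:
{"api": "step_arm", "payload": {"linear": [[-3.2,30.2,-4.3],[-3.2,30.2,-4.3],[0,0,0],[0,0,0]], "delta_rot": [[0,0,0.025],[0,0,0.025],[0,0,0],[0,0,0]], "grip": [87,87,87,87]}}

```text
time_s: 28.48
tcp_pos: [0.5705, -0.2052, 0.3901]
ee_rot: [[0.999, 0.035, -0.002], [0.035, -0.999, 0.0], [-0.002, -0.0, -1.0]]
wrist_force: [-0.4, 1.0, -0.3]
gripper_width: 0.999
gripper_force: 0.0
```

Run:
```python
from h import *
d=cam("wrist");s=sense();print(s["tcp_pos"],s["ee_rot"][0])
K=landmark_of("wrist","lid_knob");print(K, plane(d,[k["point"] for k in K],.142))
S=silhouettes("wrist","lid_knob")
for k in S[:1]:
    m=k["mask"].astype(np.uint8);v,u=np.nonzero(m);P=plane(d,np.c_[u,v],.164);print(k["point"],m.sum(),P.min(0),P.max(0))
S=silhouettes("wrist","lid")
for k in S[:1]:
    q,_=cv2.findContours(k["mask"].astype(np.uint8),0,1);q=max(q,key=cv2.contourArea)[:,0]
    W=plane(d,q,.12);h=cv2.approxPolyDP((W[:,:2]*1000).astype(np.float32)[:,None],12,True);print("poly",h[:,0].round(0).tolist())
    r=cv2.minAreaRect((W[:,:2]*1000).astype(np.float32));print(r)
    A=W[:,:2]*1000
    f=A[(A[:,0]>630)&(A[:,1]<-90)&(A[:,1]>-330)];e=np.polyfit(f[:,1],f[:,0],1);print("far edge slope deg",-np.degrees(np.arctan(e[0])),"x at y=-205",np.polyval(e,-205))
print(landmark_of("wrist","lid_hinge"))
cv2.imwrite("pics/w8.png",d["img"][:,:,::-1])
```

```text
[ 0.57050883 -0.20485059  0.39036464] [ 0.99935898  0.03577697 -0.00128179]
[{'point': [258.5, 120.7], 'score': 0.8}, {'point': [258.6, 157.4], 'score': 0.52}] [[ 0.61833988 -0.20515065  0.142     ]
 [ 0.56666933 -0.2072322   0.142     ]]
[256.4, 164.7] 27438 [ 0.44665699 -0.34532714  0.164     ] [ 0.65585769 -0.06921666  0.164     ]
poly [[645.0, -56.0], [466.0, -60.0], [455.0, -86.0], [426.0, -89.0], [433.0, -330.0], [462.0, -331.0], [474.0, -360.0], [657.0, -351.0]]
((540.6378784179688, -207.50552368164062), (224.8204345703125, 303.58270263671875), 2.0731003284454346)
far edge slope deg 2.2217371544810085 x at y=-205 651.9983896815123
[{'point': [260.3, 231.8], 'score': 0.55}]
```

View pics/w8.png

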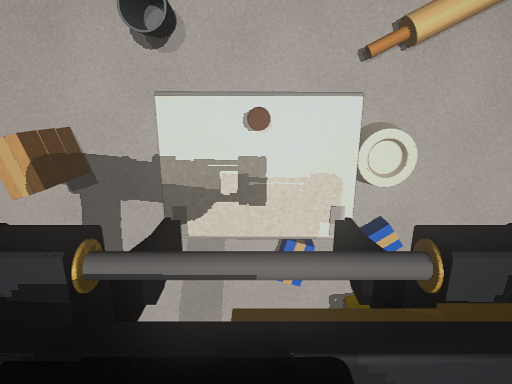

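The wrist view shows the bare lid with the knob at (259,119), the column at left, the mould at (388,157), and the cup and rolling pin far off. Now I refine the knob head.

Run:
```python
from h import *
d=cam("wrist");i=d["img"][95:145,230:290]
m=(i.max(2)<130).astype(np.uint8)&(cv2.cvtColor(i,cv2.COLOR_RGB2HSV)[:,:,1]>90)
n,l,st,c=cv2.connectedComponentsWithStats(m);k=1+st[1:,4].argmax();v,u=np.nonzero(l==k)
(e,r),R=cv2.minEnclosingCircle(np.c_[u,v].astype(np.float32));print(st[k],R,plane(d,[[230+c[k][0],95+c[k][1]],[230+e,95+r]],.163))
g=d["img"][60:130,200:240].mean((1,2));print([(60+j,int(x)) for j,x in enumerate(g) if 25<j<40])
print("far top edge x",plane(d,[[258,96]],.12),plane(d,[[258,92]],.11))
plan([.621,-.2048,.15],down(2.1),1)
```

```text
[ 19  13  21  22 372] 11.068072319030762 [[ 0.62292918 -0.20491481  0.163     ]
 [ 0.62296141 -0.20447081  0.163     ]]
[(86, 153), (87, 153), (88, 154), (89, 155), (90, 155), (91, 154), (92, 106), (93, 127), (94, 139), (95, 136), (96, 179), (97, 210), (98, 208), (99, 207)]
far top edge x [[ 0.65218024 -0.20282871  0.12      ]] [[ 0.65793037 -0.20264111  0.11      ]]
1 rows linear [50.35, 1.8, 241.08] rot [-0.0, 0.0, -0.0005] |l| 246.3
```

Emit:
{"api": "step_arm", "payload": {"linear": [[20,0.8,10],[20,0,20],[11.4,0,32],[0,0,38],[0,0,38],[0,0,38],[0,0,36],[0,0,24],[0,0,16],[0,0,8]], "delta_rot": [[0,0,0],[0,0,0],[0,0,0],[0,0,0],[0,0,0],[0,0,0],[0,0,0],[0,0,0],[0,0,0],[0,0,0]], "grip": [87,87,87,87,87,87,87,87,87,87]}}

```text
time_s: 30.02
tcp_pos: [0.6219, -0.2044, 0.129]
ee_rot: [[0.999, 0.035, -0.002], [0.035, -0.999, 0.0], [-0.002, -0.0, -1.0]]
wrist_force: [1.6, -0.3, 0.7]
gripper_width: 1.001
gripper_force: 0.0
```

Emit:
{"api": "step_arm", "payload": {"linear": [[0,0,3],[0,0,2],[0,0,0]], "delta_rot": [[0,0,0],[0,0,0],[0,0,0]], "grip": [87,87,87]}}

```text
time_s: 30.4
tcp_pos: [0.6223, -0.2046, 0.1268]
ee_rot: [[0.999, 0.035, 0.001], [0.035, -0.999, -0.0], [0.001, 0.0, -1.0]]
wrist_force: [-0.3, 0.6, -0.3]
gripper_width: 1.002
gripper_force: 0.0
```

Emit:
{"api": "step_arm", "payload": {"linear": [[0,0,2.5],[0,0,0],[0,0,0],[0,0,0],[0,0,0],[0,0,0],[0,0,0],[0,0,0],[0,0,0]], "delta_rot": [[0,0,0],[0,0,0],[0,0,0],[0,0,0],[0,0,0],[0,0,0],[0,0,0],[0,0,0],[0,0,0]], "grip": [87,87,10,10,10,10,10,10,10]}}

```text
time_s: 31.52
tcp_pos: [0.622, -0.2049, 0.1236]
ee_rot: [[0.999, 0.035, 0.0], [0.035, -0.999, -0.001], [0.0, 0.001, -1.0]]
wrist_force: [0.3, -1.1, 0.0]
gripper_width: 0.335
gripper_force: 30.0
```

Emit:
{"api": "step_arm", "payload": {"linear": [[0,0,0],[0,0,0]], "delta_rot": [[0,0,0],[0,0,0]], "grip": [10,10]}}

```text
time_s: 31.78
tcp_pos: [0.622, -0.2048, 0.1236]
ee_rot: [[0.999, 0.035, 0.0], [0.035, -0.999, -0.0], [0.0, 0.0, -1.0]]
wrist_force: [-0.5, -2.4, -0.5]
gripper_width: 0.344
gripper_force: 30.0
```

```bash
cat >> h.py <<'E'
def lidrow(dth,hinge=(.4321,-.2118,.11),yaw=2.1):
    "one row turning tool by dth rad about lid hinge (opening)"
    s=sense();R=np.array(s["ee_rot"]);p=np.array(s["tcp_pos"]);h=np.array(hinge)
    ax=-np.array([-np.sin(np.radians(yaw)),np.cos(np.radians(yaw)),0])
    Q=Ro.from_rotvec(ax*dth).as_matrix();p2=h+Q@(p-h)
    print("lin",(R.T@(p2-p)*1000).round(2).tolist(),"rot",(R.T@(ax*dth)).round(4).tolist(),"knob radius",np.linalg.norm(p-h).round(4))
E
python3 - <<'E'
from h import *
s=sense();print(s["tcp_pos"],s["ee_rot"],s["moment"])
lidrow(.04);lidrow(.06)
E
```

```text
[ 0.6219778  -0.20484662  0.12355914] [[ 9.99388351e-01  3.49703168e-02  1.61420640e-05]
 [ 3.49703205e-02 -9.99388256e-01 -4.37450738e-04]
 [ 8.34398292e-07  4.37747665e-04 -9.99999904e-01]] [-0.79449245 -0.11082064 -0.02609287]
lin [-0.69, 0.0, -7.59] rot [0.0001, 0.04, 0.0] knob radius 0.1905
lin [-1.15, 0.01, -11.37] rot [0.0001, 0.06, 0.0] knob radius 0.1905
```

Emit:
{"api": "step_arm", "payload": {"linear": [[-0.3,0,-3.8],[-0.5,0,-5.7],[-0.7,0,-7.6],[-0.7,0,-7.6],[-0.7,0,-7.6]], "delta_rot": [[0,0.02,0],[0,0.03,0],[0,0.04,0],[0,0.04,0],[0,0.04,0]], "grip": [10,10,10,10,10]}}

```text
time_s: 32.4
tcp_pos: [0.6166, -0.205, 0.1567]
ee_rot: [[0.984, 0.035, 0.173], [0.034, -0.999, 0.006], [0.173, 0.0, -0.985]]
wrist_force: [1.1, -3.8, -2.1]
gripper_width: 0.344
gripper_force: 30.0
```

Run:
```python
from h import *
s=sense();print(s["joints"],s["wrist_force"],s["moment"]);lidrow(.04)
R=np.array(s["ee_rot"]);print("tilt",np.arccos(-R[2,2]))
```

```text
[ -4.75993248  21.12961692  -6.86903672  -1.44117459 -52.12893833
  97.54388905] [ 1.0889381  -3.75725052 -2.05972055] [-1.23972558  0.10003412 -0.16681786]
lin [-0.72, 0.01, -7.59] rot [0.0001, 0.04, 0.0] knob radius 0.1905
tilt 0.17358724740849174
```

Going well, with low forces. I continue.

Emit:
{"api": "step_arm", "payload": {"linear": [[-0.7,0,-7.6],[-0.7,0,-7.6],[-0.7,0,-7.6],[-0.7,0,-7.6],[-0.7,0,-7.6],[-0.7,0,-7.6],[-0.7,0,-7.6],[-0.7,0,-7.6]], "delta_rot": [[0,0.04,0],[0,0.04,0],[0,0.04,0],[0,0.04,0],[0,0.04,0],[0,0.04,0],[0,0.04,0],[0,0.04,0]], "grip": [10,10,10,10,10,10,10,10]}}

```text
time_s: 33.4
tcp_pos: [0.5928, -0.2057, 0.2125]
ee_rot: [[0.88, 0.035, 0.473], [0.031, -0.999, 0.016], [0.474, 0.0, -0.881]]
wrist_force: [1.9, -4.0, -1.7]
gripper_width: 0.338
gripper_force: 30.0
```

Run:
```python
from h import *
s=sense();print(s["joints"],s["wrist_force"],s["moment"]);lidrow(.04)
p=np.array(s["tcp_pos"])-[.4321,-.2118,.11];R=np.array(s["ee_rot"]);print("tilt",np.arccos(-R[2,2]),"pos angle",np.arctan2(p[2],np.hypot(p[0],p[1]))-np.arctan2(.0136,.19))
```

```text
[ -6.75142265   9.23878105 -18.06610754  -7.1927222  -34.90525712
 103.6366659 ] [ 1.9310542  -4.04860722 -1.66301012] [-1.21416732  0.83230146 -0.64525744]
lin [-0.72, 0.01, -7.59] rot [0.0001, 0.04, 0.0001] knob radius 0.1907
tilt 0.49353802385775664 pos angle 0.4961894427019612
```

Emit:
{"api": "step_arm", "payload": {"linear": [[-0.5,0,-5.7],[-0.5,0,-5.7],[-0.5,0,-5.7],[-0.5,0,-5.7],[-0.5,0,-5.7]], "delta_rot": [[0,0.03,0],[0,0.03,0],[0,0.03,0],[0,0.03,0],[0,0.03,0]], "grip": [10,10,10,10,10]}}

```text
time_s: 34.02
tcp_pos: [0.576, -0.2063, 0.2352]
ee_rot: [[0.8, 0.035, 0.599], [0.028, -0.999, 0.02], [0.599, 0.0, -0.8]]
wrist_force: [1.1, -5.1, -1.4]
gripper_width: 0.341
gripper_force: 30.0
```

Run:
```python
from h import *
s=sense();print(s["joints"],s["joint_velocities"],s["wrist_force"],s["moment"]);lidrow(.03)
p=np.array(s["tcp_pos"])-[.4321,-.2118,.11];R=np.array(s["ee_rot"]);print("tilt",np.arccos(-R[2,2]),"pos angle",np.arctan2(p[2],np.hypot(p[0],p[1]))-np.arctan2(.0136,.19))
```

```text
[ -8.46916463   4.26589677 -22.19608844 -13.44150423 -27.81726253
 110.35951017] [ -3.45972958  -7.67831562  -5.70193821 -12.74711062  10.24442293
  13.68739107] [ 1.11730579 -5.11859278 -1.41889108] [-1.1704298   1.21216076 -0.82761762]
lin [-0.5, 0.01, -5.7] rot [0.0, 0.03, 0.0] knob radius 0.1908
tilt 0.6427863076018173 pos angle 0.6439483596743679
```

Joint speeds are small, so I finish the last 0.145 rad.

Emit:
{"api": "step_arm", "payload": {"linear": [[-0.5,0,-5.7],[-0.5,0,-5.7],[-0.5,0,-5.7],[-0.5,0,-5.7],[-0.4,0,-4.7],[0,0,0],[0,0,0]], "delta_rot": [[0,0.03,0],[0,0.03,0],[0,0.03,0],[0,0.03,0],[0,0.025,0],[0,0,0],[0,0,0]], "grip": [10,10,10,10,10,10,10]}}

```text
time_s: 34.9
tcp_pos: [0.5569, -0.2069, 0.2544]
ee_rot: [[0.706, 0.035, 0.707], [0.025, -0.999, 0.024], [0.707, 0.001, -0.707]]
wrist_force: [1.0, -4.2, -1.1]
gripper_width: 0.341
gripper_force: 30.0
```

Run:
```python
from h import *
s=sense();print(s["joints"],s["joint_velocities"],s["wrist_force"],s["moment"],s["gripper_width"])
p=np.array(s["tcp_pos"])-[.4321,-.2118,.11];R=np.array(s["ee_rot"]);print("tilt",np.arccos(-R[2,2]),"pos angle",np.arctan2(p[2],np.hypot(p[0],p[1]))-np.arctan2(.0136,.19))
a=cam("scene");t=cam("top")
x=cv2.resize(a["img"][80:300,120:360],(400,367));y=cv2.resize(t["img"][120:260,180:380],(400,280))
o=np.zeros((367,800,3),np.uint8);o[:,:400]=x;o[:280,400:]=y
cv2.imwrite("pics/end.png",o[:,:,::-1])
# predicted lid corners at 45 deg for check
c,s_=np.cos(np.radians(2.1)),np.sin(np.radians(2.1));h=np.array([.4321,-.2118,.11])
def L(th): 
    ex=np.array([c*np.cos(th),s_*np.cos(th),np.sin(th)]);ey=np.array([-s_,c,0]);return np.array([h+ex*.22+ey*k for k in(-.15,.15)])
for th in(.7,.785,.87):print(th,"scene far corners",proj(a,L(th)).round(0).tolist())
```

```text
[-1.18068481e+01  9.66173851e-02 -2.41724973e+01 -2.49533736e+01
 -2.35284666e+01  1.22975769e+02] [0.17484536 0.41637725 0.15326691 0.01585664 0.13805641 0.10868089] [ 1.04931964 -4.16337517 -1.08869574] [-1.00916501  1.42873602 -0.89338536] 0.34124061665952654
tilt 0.7858257616842729 pos angle 0.7863945628048437
0.7 scene far corners [[162.0, 111.0], [228.0, 154.0]]
0.785 scene far corners [[165.0, 105.0], [232.0, 148.0]]
0.87 scene far corners [[168.0, 100.0], [235.0, 142.0]]
```

View pics/end.png

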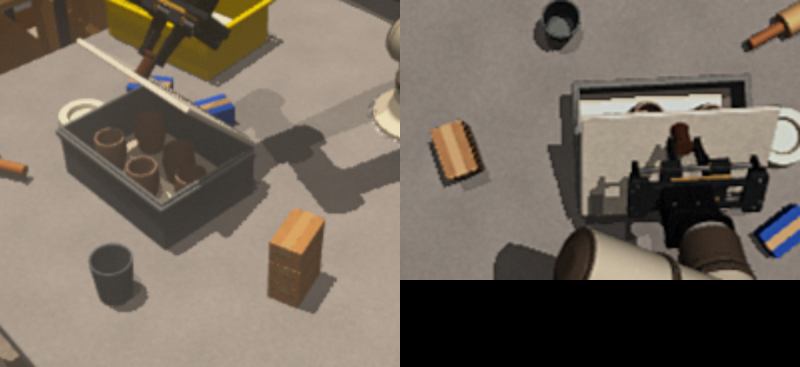

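The picture shows the lid open with its far corner at about (167,104), which matches the 45° prediction of (165,105). The column is straight and the bystanders have not moved, so I hand in.

```bash
python3 -c "
from station import *
print(finish_job())"
```

```text
the job is handed in; nothing more can be done
None
```

The job is handed in: the three cartons stand in a straight column with edges flush to about 1 mm, and the gripper is still holding the chest lid at 45 degrees; robot time was about 35 s of the 72 s allowed, and no verdict came back.

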